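# Centre-punch the second handle hole on a drawer front

## Task

A new drawer front needs its second handle hole: take the spring-loaded centre punch from its wooden stand, set its point on the pencilled cross (not on the hole already drilled) and press it straight down until the spring inside snaps, then stop there without leaning on it any harder. Put the punch back upright in its stand, collar flat on the wood, and let go; leave the handle, tape, pencil and scissors where they lie.

Things in the scene. Friction and masses are not known exactly. Their poses are not given: they have to be found in the camera images.
- punch_grip (a point): Centre of the grip of a loose centre punch (about 0.37 kg, upright in the stand at the start), on its axis; z runs up the punch. Ringed blue grip and steel cap, 24 mm diameter, end 34 mm above this point; a dark collar, 44 mm diameter, has its top 21 mm and underside 29 mm below it (fingers may bear on the collar); below that a steel nose, 22 mm tapering to 16 mm.
- punch_nose (a point): On the punch's axis at the lower end of the steel nose, 55 mm below punch_grip. A bit of 9.6 mm diameter with a blunt point stands out below it by 22 to 30 mm, differently each time (set by hand in its chuck; it holds fast), so the height at which the point touches must be felt.
- punch_bit (a joint): How far the bit is pushed up into the punch, in m: 0 at rest, hard stop at 0.010. The bit starts to move at about 7 N; the force needed climbs to a peak of 14 to 20 N at 6 to 7.5 mm, differently each time; then the spring snaps and the force falls, within about 1 mm, by 5 N or more to some 9 to 12 N, up to the hard stop. It springs back to 0 when the punch is lifted.
- front: Drawer front of pale wood, 130 x 240 x 20 mm, lying face up on a thin dark non-slip mat (150 x 260 x 2 mm); it does not move. Origin at the centre of the underside on the worktop, z up, y along its length; top face 20 mm above the origin.
- cross (a point): Centre of the pencilled cross (two thin dark lines 30 mm long) on the top face of the drawer front, 48 mm from its middle on its -y side: the spot to punch.
- drilled (a point): Centre of the hole that is already drilled (small black disc with a brown rim, about 9 mm; its top is flat here), 48 mm from the middle on the +y side. Not to be punched.
- stand: Fixed square wooden stand, 88 x 88 x 75 mm, with an upright through hole of 34 mm diameter in the middle. Origin at the centre of its underside on the worktop.
- seat (a point): Middle of the hole at the top face of the stand, 75 mm above the worktop. The nose of the punch hangs in the hole with play of several mm, and the underside of its collar rests on the wood here.
- bow_handle: Loose steel bow handle, about 40 x 110 x 16 mm, lying on the worktop. Bystander.
- tape: Loose roll of beige tape, 96 mm across, 25 mm high, lying flat. Bystander.
- pencil: Loose green pencil, 136 mm long. Bystander.
- red_snips: Loose scissors with red handles, 183 mm long, lying flat. Bystander.

How it is judged:
By the outcome, as a careful person would: the job done as asked, in the order asked, and still so for the second after the job is handed in, with the robot touching nothing.
It also fails if it takes over 58 s, if anything falls off the work surface, if the arm or the gripper's body presses on something with over 40 N, if the wrist force passes 120 N, or if a joint passes its speed limit or range.

## Robot

A 6-joint arm with a two-finger parallel gripper is mounted at the origin on a cart in front of the work surface, level with it; the furniture and walls round the work are solid. World frame = base frame: x ahead of the robot, y to its left, z up, the work surface at z = 0. Lengths are in mm, angles in degrees, forces in N, time in s.
With the tool pointing down it reaches from about 250 to 800 mm from the base axis. Payload 8.5 kg.
Tool frame: the origin (TCP) lies at the very end of the fingers, on their centre line; the grasp point (between the pads) lies 19 mm behind it (manip.pinch_z is the distance from the TCP to the grasp point, in mm); z points along the fingers, y is the line along which they close (so a half turn about z gives the same grasp; the last joint's range is limited). The gripper opens to 85 mm and grips with 20 to 120 N. Pads are 22 mm wide; open, the fingers measure 114 mm over their backs; the gripper's body (76 mm by 85 mm) begins 54 mm behind the grasp point. The pads swing forward as they close: fully open they stand 13 mm farther back than shut.
Start: joints at [-75.287, 13.648, -0.773, 75.585, 0, 90], TCP at [133.33, -507.742, 231.276] pointing down, gripper open.
Joint ranges: [-152.45, 152.45], [-59.26, 108.67], [-65.41, 83.53], [-104.44, 129.93], [-82.83, 76.93], [-180, 180]. Speed limits (degrees/s): [127.2, 127.2, 159.86, 180, 180, 180].

## Interface

Orientations are given as a 3x3 rotation matrix whose columns are the frame's x, y, z axes.
In Python, from station import manip, eyes, order gives the robot as it stands.
- The arm moves only by the shell command python3 -m handwheel 'ROWS'. ROWS is JSON, a list of rows, each an object of numbers: "dx", "dy", "dz": the shift along the tool's x, y, z in units of 0.2 m (1.0 is 0.2 m); "wx", "wy", "wz": the turn, a rotation vector about the tool's x, y, z in units of 180 degrees (1.0 is 180 degrees); "grip": the opening, from -1 (shut) to 1 (fully open), so that 0 is half open. A call has 1 to 10 rows; each row is the pose to reach, as a shift and turn from the pose commanded when the call began, along the tool's axes at that moment, turning the shorter way round; what a row does not reach only later rows make up. A row lasts 1/10 s, in which the tool goes at most 50 mm and 8.59 degrees, less where a joint would pass 70% of its speed; a pose out of reach is approached as far as the arm can. A call with a number of a shift or a turn outside -1 to 1 is refused whole. A call with a gripper value outside its range is refused whole. The fingers move at their own pace and stop on an object; the grip force is fixed at half the most. Time passes only in rows, so rows that repeat a pose let the fingers close. It gives the time, the measured TCP pose, the force, the opening and the grip force at its end, in the units of the state.
- manip.state(): the state, without advancing time (a new reading comes with each control period).
- eyes.snapshot(name): name is "scene" or "top" or "wrist"; returns a dict with "color" (480x640x3 uint8, red, green, blue), "z_map" (480x640 float32, mm along the optical axis (not along the pixel's ray), 0 where there is no reading), "fx", "fy", "cx", "cy" (pixels), "eye" and "attitude" of the camera in the world. Camera axes: x right, y down, z forward; pixel columns grow to the right and rows downward; lengths in mm; the calibration is good to about 2 mm. A picture is of the moment at which its call begins.
- order.hand_in(): hands the job in; it is judged then, once.
The state is a dict: "time": time; "qpos": joint angles; "joint_vel": joint speeds; "tau": joint torques, N m; "tool_pos": TCP position; "eef_rot": TCP orientation; "wrist_force": force on the tool from outside, world axes, zero at the start; "moment": the same for the moment, N m; "gripper_width": opening from 0.0 (shut) to 1.0 (fully open); "grasp_force": force on a finger pad.
Only numpy, scipy, OpenCV 4.12 (cv2) and the standard library are available. Lean on these libraries where they do the work, as an engineer would, in place of code of your own. Each camera call takes 0.05 s, during which the arm holds its last target. There are 200 camera calls.

## Working session

There is one attempt and no reset: what is moved stays moved. The work goes in short steps, Python scripts to look and compute and a shell command to move; the robot and the scene stay as the last step left them, time stands still between calls to the robot, and variables do not carry over. Pictures are saved under pics/ and viewed, at most 10 in all, crops included, and the job is handed in when it is done.

```bash
ls; mkdir -p pics
cat > h.py <<'E'
import numpy as np, cv2
from station import manip, eyes, order
def snap(n,f=None):
    s=eyes.snapshot(n)
    if f: cv2.imwrite('pics/'+f,s['color'][:,:,::-1])
    return s
def ray(s,u,v,z):
    R=np.array(s['attitude']);e=np.array(s['eye'])
    d=R@np.array([(u-s['cx'])/s['fx'],(v-s['cy'])/s['fy'],1])
    return e+d*(z-e[2])/d[2]
def pt(s,u,v):
    R=np.array(s['attitude']);z=float(s['z_map'][int(v),int(u)])
    return np.array(s['eye'])+R@np.array([(u-s['cx'])/s['fx']*z,(v-s['cy'])/s['fy']*z,z])
E
python3 - <<'E'
from h import *
import pickle
d={n:snap(n,n+'0.png') for n in('top','scene')}
pickle.dump(d,open('d0.pkl','wb'))
for n in d: print(n,d[n]['eye'],d[n]['attitude'],d[n]['fx'])
s=manip.state();print(s, manip.pinch_z)
cv2.imwrite('pics/both.png',cv2.resize(np.hstack([d[n]['color'] for n in d])[:,:,::-1],(800,300)))
E
```

```text
pics
top [ 512.49014233   44.76100087 1371.14733164] [[ 0.00673654 -0.99797328  0.06327685]
 [-0.99997375 -0.00655417  0.00308931]
 [-0.00266832 -0.063296   -0.99799123]] 492.35455079886026
scene [-161.64419502  669.85025995  603.77566322] [[-0.64467732 -0.34906189  0.68010804]
 [-0.76442393  0.30235362 -0.5694193 ]
 [-0.00687055 -0.88698257 -0.46175179]] 438.130408877341
{'time': 0.1, 'qpos': array([-7.52859079e+01,  1.36783419e+01, -8.12122322e-01,  7.55841828e+01,
        3.00062642e-03,  8.99996145e+01]), 'joint_vel': array([ 0.07237549, -0.12901068,  0.1056804 ,  0.01114973,  0.1609056 ,
       -0.01146073]), 'tau': array([ 1.24253922e-03, -5.39722359e+01,  3.46998596e+01,  1.34782365e-02,
        1.24856906e-04,  6.23079188e-06]), 'tool_pos': array([ 133.26866613, -507.41813105,  230.73431613]), 'eef_rot': array([[ 9.67203618e-01,  2.54002131e-01, -2.80261548e-04],
       [ 2.54002280e-01, -9.67202781e-01,  1.27341168e-03],
       [ 5.23795313e-05, -1.30283545e-03, -9.99999150e-01]]), 'wrist_force': array([-0.10080957,  0.3564127 , -1.039266  ]), 'moment': array([ 0.0212217 ,  0.00244247, -0.02768264]), 'grasp_force': 0.0, 'gripper_width': 0.9995055029809494} 18.700000000000003
```

View pics/top0.png

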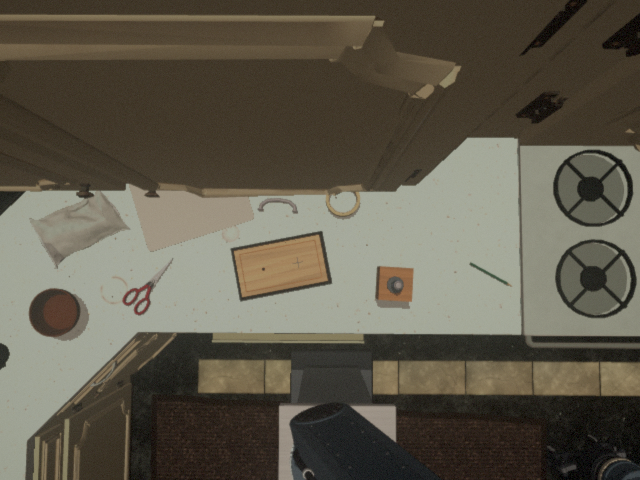

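View pics/scene0.png

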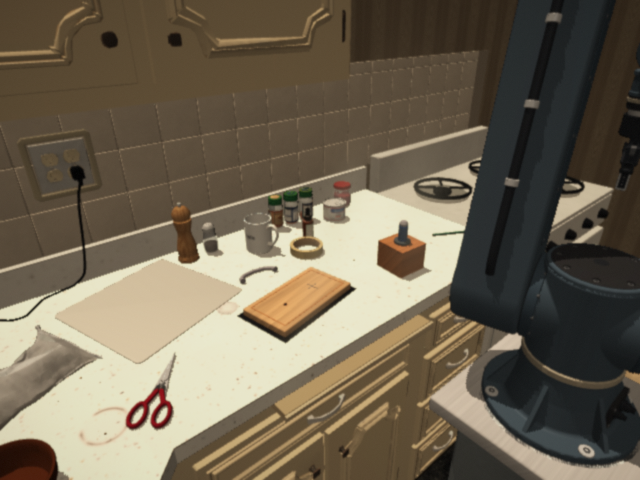

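Top view: cross at about (298,262), the drilled hole at (264,268), stand around (395,284) with the punch cap at about (397,286). The scene view agrees with this layout.

Run:
```python
from h import *
import pickle
d=pickle.load(open('d0.pkl','rb'));s=d['top']
print('cross',ray(s,298,262.5,20),'drilled',ray(s,264,268.5,20),'stand px',ray(s,395,285,75),'cap',ray(s,397,286,138),pt(s,397,286))
hsv=cv2.cvtColor(s['color'],cv2.COLOR_RGB2HSV)
c=s['color'][255:310,370:420]
m=(s['z_map']>0)
R=np.array(s['attitude'])
for v in range(276,296,2):
  print([int(pt(s,u,v)[2]) for u in range(384,412,2)])
a=cv2.resize(s['color'][240:320,220:420],None,fx=4,fy=4,interpolation=cv2.INTER_CUBIC)
cv2.imwrite('pics/crop.png',a[:,:,::-1])
```

```text
cross [537.03645515 107.61142663  20.        ] drilled [519.98354511 200.64765624  20.        ] stand px [ 478.80133518 -149.83801567   75.        ] cap [ 477.98796983 -145.35780087  138.        ] [ 478.08046424 -144.84812496  141.30585657]
[78, 74, 83, 78, 76, 76, 76, 77, 73, 78, 76, 79, 74, 78]
[76, 76, 75, 88, 84, 84, 84, 84, 83, 76, 77, 76, 79, 82]
[74, 75, 86, 88, 90, 92, 112, 82, 87, 76, 78, 78, 74, 74]
[78, 76, 85, 82, 98, 128, 135, 135, 137, 87, 80, 77, 77, 78]
[78, 73, 83, 81, 114, 135, 135, 141, 134, 133, 77, 78, 76, 78]
[79, 77, 83, 85, 112, 137, 140, 143, 139, 132, 74, 83, 79, 79]
[80, 78, 85, 85, 84, 126, 133, 136, 134, 84, 76, 77, 76, 72]
[79, 75, 1371, 86, 84, 83, 83, 87, 86, 74, 75, 72, 74, 76]
[77, 76, 80, 78, 84, 82, 85, 85, 74, 79, 76, 77, 76, 80]
[75, 79, 76, 78, 76, 77, 78, 74, 79, 79, 74, 76, 77, 76]
```

View pics/crop.png

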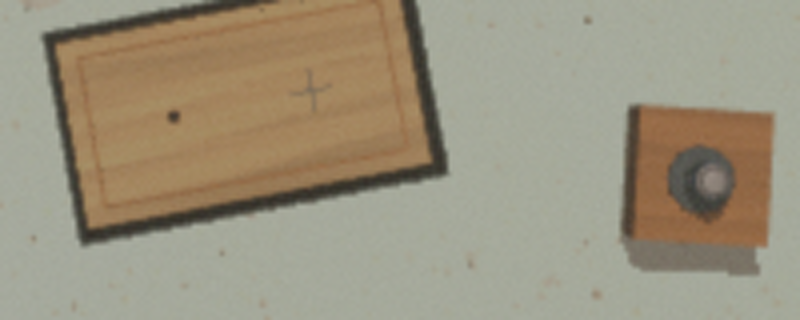

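Refined from the crop: cross at (297.6,262.4), hole at (263.1,268.9), collar centre at (394.9,284.4), cap at (397.4,284.9). Next I move toward the stand and turn the tool so its axes line up with the world axes.

```bash
python3 -m handwheel '[{"dx":0.955,"dy":-0.586,"dz":-0.1,"wz":-0.418,"grip":1},{"dx":0.955,"dy":-0.586,"dz":-0.1,"wz":-0.418,"grip":1},{"dx":0.955,"dy":-0.586,"dz":-0.1,"wz":-0.418,"grip":1},{"dx":0.955,"dy":-0.586,"dz":-0.1,"wz":-0.418,"grip":1},{"dx":0.955,"dy":-0.586,"dz":-0.1,"wz":-0.418,"grip":1},{"dx":0.955,"dy":-0.586,"dz":-0.1,"wz":-0.418,"grip":1},{"dx":0.955,"dy":-0.586,"dz":-0.1,"wz":-0.418,"grip":1},{"dx":0.955,"dy":-0.586,"dz":-0.1,"wz":-0.418,"grip":1},{"dx":0.955,"dy":-0.586,"dz":-0.1,"wz":-0.418,"grip":1},{"dx":0.955,"dy":-0.586,"dz":-0.1,"wz":-0.418,"grip":1}]'; python3 -c "
from h import *
s=manip.state();print(s['qpos'],s['eef_rot'])"
```

```text
[-7.52859079e+01  1.36783419e+01 -8.12122322e-01  7.55841828e+01
  3.00062642e-03  8.99996145e+01] [[ 9.67203618e-01  2.54002131e-01 -2.80261548e-04]
 [ 2.54002280e-01 -9.67202781e-01  1.27341168e-03]
 [ 5.23795313e-05 -1.30283545e-03 -9.99999150e-01]]schema error: expected keys dx, dy, dz, wx, wy, wz, grip
```

```bash
python3 -m handwheel '[{"dx":0.955,"dy":-0.586,"dz":-0.1,"wx":0,"wy":0,"wz":-0.418,"grip":1},{"dx":0.955,"dy":-0.586,"dz":-0.1,"wx":0,"wy":0,"wz":-0.418,"grip":1},{"dx":0.955,"dy":-0.586,"dz":-0.1,"wx":0,"wy":0,"wz":-0.418,"grip":1},{"dx":0.955,"dy":-0.586,"dz":-0.1,"wx":0,"wy":0,"wz":-0.418,"grip":1},{"dx":0.955,"dy":-0.586,"dz":-0.1,"wx":0,"wy":0,"wz":-0.418,"grip":1},{"dx":0.955,"dy":-0.586,"dz":-0.1,"wx":0,"wy":0,"wz":-0.418,"grip":1},{"dx":0.955,"dy":-0.586,"dz":-0.1,"wx":0,"wy":0,"wz":-0.418,"grip":1},{"dx":0.955,"dy":-0.586,"dz":-0.1,"wx":0,"wy":0,"wz":-0.418,"grip":1},{"dx":0.955,"dy":-0.586,"dz":-0.1,"wx":0,"wy":0,"wz":-0.418,"grip":1},{"dx":0.955,"dy":-0.586,"dz":-0.1,"wx":0,"wy":0,"wz":-0.418,"grip":1}]'; python3 -c "
from h import *
s=manip.state();print(s['qpos'],s['eef_rot'])"
```

```text
time: 1.1
tool_pos: [288.2, -345.7, 251.1]
eef_rot: [[-0.001, 1.0, -0.0], [1.0, 0.001, 0.001], [0.001, -0.0, -1.0]]
wrist_force: [-0.2, -0.0, -0.5]
gripper_width: 0.998
grasp_force: 0.0
[-5.01815035e+01  5.93759134e+00 -7.50215602e+00  7.65983961e+01
  3.49878865e-03  3.97678227e+01] [[-8.84299529e-04  9.99999537e-01 -3.79401226e-04]
 [ 9.99999457e-01  8.84508294e-04  5.50434053e-04]
 [ 5.50769381e-04 -3.78914272e-04 -9.99999777e-01]]
```

```bash
python3 -m handwheel '[{"dx":0.99,"dy":0.95,"dz":0,"wx":0,"wy":0,"wz":0,"grip":1},{"dx":0.99,"dy":0.95,"dz":0,"wx":0,"wy":0,"wz":0,"grip":1},{"dx":0.99,"dy":0.95,"dz":0,"wx":0,"wy":0,"wz":0,"grip":1},{"dx":0.99,"dy":0.95,"dz":0,"wx":0,"wy":0,"wz":0,"grip":1},{"dx":0.99,"dy":0.95,"dz":0,"wx":0,"wy":0,"wz":0,"grip":1},{"dx":0.99,"dy":0.95,"dz":0,"wx":0,"wy":0,"wz":0,"grip":1},{"dx":0.99,"dy":0.95,"dz":0,"wx":0,"wy":0,"wz":0,"grip":1},{"dx":0.99,"dy":0.95,"dz":0,"wx":0,"wy":0,"wz":0,"grip":1},{"dx":0.99,"dy":0.95,"dz":0,"wx":0,"wy":0,"wz":0,"grip":1}]'; python3 -c "
from h import *
import pickle
s=snap('wrist','w1.png');pickle.dump(s,open('w1.pkl','wb'));print(s['eye'],s['attitude'],s['fx'],s['cx'],s['cy'])"
```

```text
time: 2.0
tool_pos: [477.9, -148.5, 251.2]
eef_rot: [[0.003, 1.0, -0.001], [1.0, -0.003, 0.0], [0.0, -0.001, -1.0]]
wrist_force: [1.1, 0.3, -0.7]
gripper_width: 1.001
grasp_force: 0.0
[478.57478202 -73.31113398 394.15654486] [[ 0.99999463 -0.00220946 -0.00242226]
 [-0.0028102  -0.95818306 -0.28614213]
 [-0.00168875  0.2861474  -0.95818412]] 430.14884217653207 323.2156028524982 241.40606366554945
```

View pics/w1.png

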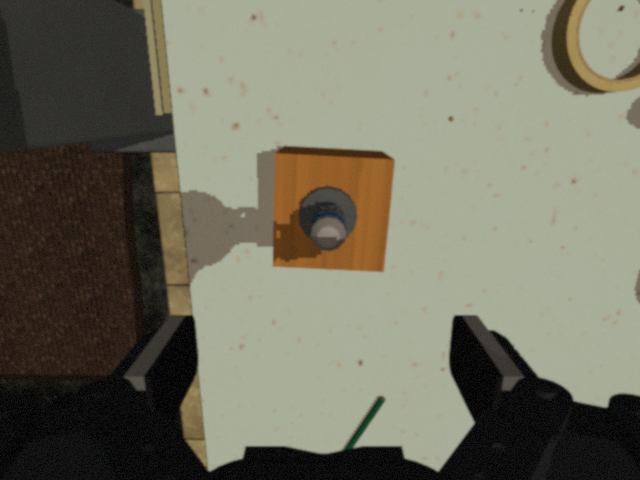

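Wrist view: collar centre at about (328,213), cap top at about (328,231), stand top corners near (275,154), (393,160), (384,271), (274,266).

Run:
```python
from h import *
import pickle
s=pickle.load(open('w1.pkl','rb'));t=pickle.load(open('d0.pkl','rb'))['top']
print('collar',ray(s,328,213.5,83),'cap',ray(s,328,232,137))
print('corners',[ray(s,u,v,75)[:2].round(1) for u,v in((275,154),(393,160),(384,271),(274,266))])
print('top collar',ray(t,394.9,284.4,83),'cap',ray(t,397.4,284.9,137))
# cap by depth
for n,q in(('w',s),('t',t)):
  z=q['z_map'];R=np.array(q['attitude']);v,u=np.indices(z.shape)
  P=np.stack([(u-q['cx'])/q['fx']*z,(v-q['cy'])/q['fy']*z,z],-1)@R.T+np.array(q['eye'])
  near=(abs(P[...,0]-478)<60)&(abs(P[...,1]+147)<60)&(z>0)
  for a,b in((128,150),(79,88),(70,79)):
    m=near&(P[...,2]>a)&(P[...,2]<b);p=P[m];print(n,a,m.sum(),np.median(p,0).round(1),p.min(0).round(),p.max(0).round())
```

```text
collar [ 481.39200149 -144.67152419   83.        ] cap [ 480.90745686 -144.02765828  137.        ]
corners [array([ 442.7, -101.9]), array([ 529.1, -106.5]), array([ 525.7, -193.1]), array([ 438.9, -188.8])]
top collar [ 480.56519087 -148.38107233   83.        ] cap [ 480.70229649 -146.51885757  137.        ]
w 128 978 [ 480.9 -145.   135.9] [ 470. -157.  128.] [ 493. -135.  140.]
w 79 1332 [ 480.7 -137.9   83.2] [ 460. -164.   79.] [ 502. -125.   87.]
w 70 10377 [ 487.3 -140.5   75.3] [ 438. -194.   70.] [ 530. -101.   79.]
t 128 70 [ 480.5 -146.8  135.4] [ 470. -159.  128.] [ 490. -136.  144.]
t 79 305 [ 481.4 -143.8   80.9] [ 438. -196.   79.] [ 526. -107.   88.]
t 70 723 [ 486.4 -152.7   76.5] [ 437. -197.   70.] [ 528. -105.   79.]
```

```bash
python3 -m handwheel '[{"dx":0.012,"dy":0.015,"dz":0.2,"wx":0,"wy":0,"wz":0,"grip":1},{"dx":0.012,"dy":0.015,"dz":0.4,"wx":0,"wy":0,"wz":0,"grip":1},{"dx":0.012,"dy":0.015,"dz":0.6,"wx":0,"wy":0,"wz":0,"grip":1},{"dx":0.012,"dy":0.015,"dz":0.75,"wx":0,"wy":0,"wz":0,"grip":1},{"dx":0.012,"dy":0.015,"dz":0.825,"wx":0,"wy":0,"wz":0,"grip":1},{"dx":0.012,"dy":0.015,"dz":0.825,"wx":0,"wy":0,"wz":0,"grip":1},{"dx":0.012,"dy":0.015,"dz":0.825,"wx":0,"wy":0,"wz":0,"grip":1}]'
```

```text
time: 2.75
tool_pos: [481.3, -146.4, 86.9]
eef_rot: [[0.002, 1.0, 0.0], [1.0, -0.002, -0.0], [-0.0, 0.0, -1.0]]
wrist_force: [0.6, 0.1, 1.4]
gripper_width: 0.999
grasp_force: 0.0
```

```bash
python3 -m handwheel '[{"dx":0,"dy":0,"dz":0,"wx":0,"wy":0,"wz":0,"grip":-1},{"dx":0,"dy":0,"dz":0,"wx":0,"wy":0,"wz":0,"grip":-1},{"dx":0,"dy":0,"dz":0,"wx":0,"wy":0,"wz":0,"grip":-1},{"dx":0,"dy":0,"dz":0,"wx":0,"wy":0,"wz":0,"grip":-1},{"dx":0,"dy":0,"dz":0,"wx":0,"wy":0,"wz":0,"grip":-1},{"dx":0,"dy":0,"dz":0,"wx":0,"wy":0,"wz":0,"grip":-1},{"dx":0,"dy":0,"dz":0,"wx":0,"wy":0,"wz":0,"grip":-1},{"dx":0,"dy":0,"dz":0,"wx":0,"wy":0,"wz":0,"grip":-1},{"dx":0,"dy":0,"dz":0,"wx":0,"wy":0,"wz":0,"grip":-1},{"dx":0,"dy":0,"dz":0,"wx":0,"wy":0,"wz":0,"grip":-1}]'; python3 -c "
from h import *
s=snap('wrist','w2.png')"
```

```text
time: 3.75
tool_pos: [481.6, -145.6, 86.9]
eef_rot: [[0.001, 1.0, 0.001], [1.0, -0.001, -0.0], [-0.0, 0.001, -1.0]]
wrist_force: [-1.9, 0.1, 5.9]
gripper_width: 0.268
grasp_force: 58.5
```

View pics/w2.png

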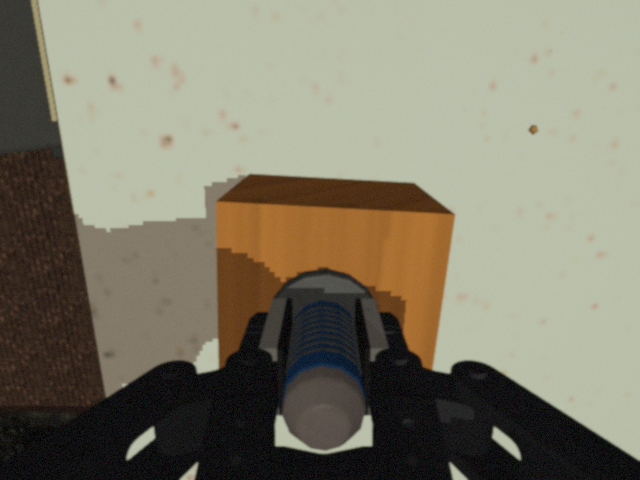

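Gripped: the punch sits upright between the pads with the collar just below the fingertips. Now I lift it and carry it toward the cross.

```bash
python3 -m handwheel '[{"dx":0,"dy":0,"dz":-0.1,"wx":0,"wy":0,"wz":0,"grip":-1},{"dx":0,"dy":0,"dz":-0.25,"wx":0,"wy":0,"wz":0,"grip":-1},{"dx":0,"dy":0,"dz":-0.4,"wx":0,"wy":0,"wz":0,"grip":-1},{"dx":0,"dy":0,"dz":-0.5,"wx":0,"wy":0,"wz":0,"grip":-1},{"dx":0.15,"dy":0.05,"dz":-0.5,"wx":0,"wy":0,"wz":0,"grip":-1},{"dx":0.35,"dy":0.1,"dz":-0.5,"wx":0,"wy":0,"wz":0,"grip":-1},{"dx":0.55,"dy":0.15,"dz":-0.5,"wx":0,"wy":0,"wz":0,"grip":-1},{"dx":0.75,"dy":0.2,"dz":-0.5,"wx":0,"wy":0,"wz":0,"grip":-1},{"dx":0.9,"dy":0.25,"dz":-0.5,"wx":0,"wy":0,"wz":0,"grip":-1},{"dx":1,"dy":0.27,"dz":-0.5,"wx":0,"wy":0,"wz":0,"grip":-1}]'
python3 -m handwheel '[{"dx":0.1,"dy":0,"dz":0,"wx":0,"wy":0,"wz":0,"grip":-1},{"dx":0.2,"dy":0,"dz":0,"wx":0,"wy":0,"wz":0,"grip":-1},{"dx":0.27,"dy":0,"dz":0,"wx":0,"wy":0,"wz":0,"grip":-1},{"dx":0.27,"dy":0,"dz":0,"wx":0,"wy":0,"wz":0,"grip":-1},{"dx":0.27,"dy":0,"dz":0,"wx":0,"wy":0,"wz":0,"grip":-1},{"dx":0.27,"dy":0,"dz":0,"wx":0,"wy":0,"wz":0,"grip":-1}]'
python3 - <<'E'
from h import *
import pickle
s=snap('wrist','w3.png');pickle.dump(s,open('w3.pkl','wb'))
t=snap('top');pickle.dump(t,open('t3.pkl','wb'));st=manip.state();print(st['tool_pos'],st['eef_rot'])
E
```

```text
time: 4.8
tool_pos: [535.9, 56.7, 185.8]
eef_rot: [[-0.001, 1.0, -0.001], [1.0, 0.001, 0.0], [0.0, -0.001, -1.0]]
wrist_force: [0.8, 0.5, -3.1]
gripper_width: 0.263
grasp_force: 59.5
time: 5.4
tool_pos: [535.6, 107.7, 186.2]
eef_rot: [[0.001, 1.0, -0.0], [1.0, -0.001, -0.0], [-0.0, -0.0, -1.0]]
wrist_force: [0.1, -0.6, -4.2]
gripper_width: 0.266
grasp_force: 59.5
[535.67194408 107.57203454 186.35401496] [[ 1.80818946e-03  9.99998364e-01 -4.41131033e-05]
 [ 9.99998362e-01 -1.80819320e-03 -8.48717925e-05]
 [-8.49514187e-05 -4.39595667e-05 -9.99999995e-01]]
```

View pics/w3.png

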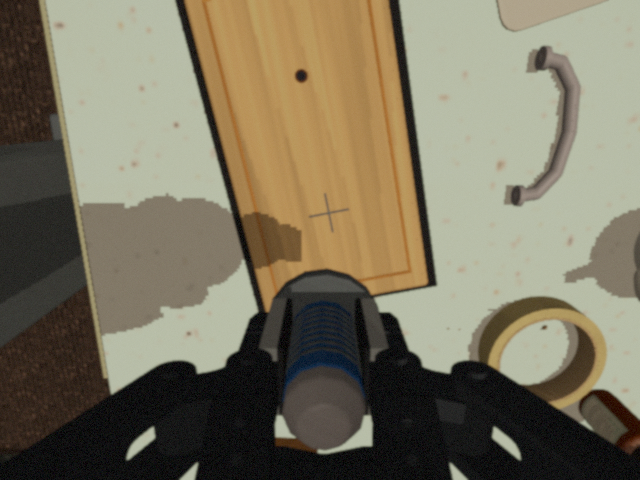

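Wrist view: the cross is clear at (328.5,212), the drilled hole is at (301,76), and the cap is at about (324,405).

Run:
```python
from h import *
import pickle
q=pickle.load(open('w3.pkl','rb'));t=pickle.load(open('d0.pkl','rb'))['top']
g=cv2.cvtColor(q['color'],cv2.COLOR_RGB2GRAY)
print('pt cross',pt(q,328,216),pt(q,340,220))
for z in(20,22): print(z,'w cross',ray(q,328.5,212,z),'hole',ray(q,301,75.5,z),'top cross',ray(t,297.6,262.4,z),'hole',ray(t,263.1,268.9,z))
z=q['z_map'];R=np.array(q['attitude']);v,u=np.indices(z.shape)
P=np.stack([(u-q['cx'])/q['fx']*z,(v-q['cy'])/q['fy']*z,z],-1)@R.T+np.array(q['eye'])
m=(abs(u-324)<45)&(v>370)&(v<450)&(z>0)&(P[...,2]>225)
p=P[m];print(m.sum(),np.percentile(p,[2,50,98],axis=0).round(1))
m=(abs(u-324)<60)&(v>262)&(v<305)&(P[...,2]>165)&(P[...,2]<195)
p=P[m];print('collar',m.sum(),np.percentile(p,[1,50,99],axis=0).round(1))
cv2.imwrite('pics/x.png',cv2.resize(q['color'][180:240,290:370,::-1],None,fx=8,fy=8,interpolation=cv2.INTER_CUBIC))
e=cv2.Canny(g,60,150)
# fit circle to cap top rim & collar front edge
```

```text
pt cross [539.14136782 110.25745309  21.01047099] [548.02659616 106.98402638  20.02121857]
20 w cross [539.51285825 113.035062    20.        ] hole [520.79702947 206.97408794  20.        ] top cross [537.30311177 108.71107256  20.        ] hole [518.87257963 203.09966282  20.        ]
22 w cross [539.49103871 113.48702243  22.        ] hole [520.89627289 206.81840567  22.        ] top cross [537.26638303 108.61641216  22.        ] hole [518.8631322  202.86528622  22.        ]
5443 [[526.   99.3 226.5]
 [536.1 109.8 234.6]
 [546.1 119.  258.7]]
collar 2738 [[518.8 114.9 176.7]
 [535.8 120.7 182.4]
 [553.2 126.6 194.4]]
```

View pics/x.png

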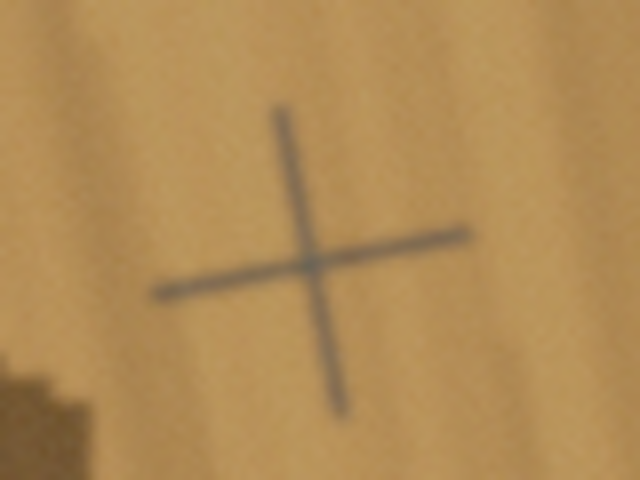

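The cross centre refines to (328.5,212.5). The wrist and top views disagree by about 2 mm, so I take the mean, hover just above, and compare tip against cross in the scene camera.

```bash
python3 -m handwheel '[{"dx":0.017,"dy":0.017,"dz":0.1,"wx":0,"wy":0,"wz":0,"grip":-1},{"dx":0.017,"dy":0.017,"dz":0.25,"wx":0,"wy":0,"wz":0,"grip":-1},{"dx":0.017,"dy":0.017,"dz":0.38,"wx":0,"wy":0,"wz":0,"grip":-1},{"dx":0.017,"dy":0.017,"dz":0.44,"wx":0,"wy":0,"wz":0,"grip":-1},{"dx":0.017,"dy":0.017,"dz":0.46,"wx":0,"wy":0,"wz":0,"grip":-1},{"dx":0.017,"dy":0.017,"dz":0.46,"wx":0,"wy":0,"wz":0,"grip":-1},{"dx":0.017,"dy":0.017,"dz":0.46,"wx":0,"wy":0,"wz":0,"grip":-1},{"dx":0.017,"dy":0.017,"dz":0.46,"wx":0,"wy":0,"wz":0,"grip":-1}]'
python3 - <<'E'
from h import *
import pickle
d0=pickle.load(open('d0.pkl','rb'))['scene']
s=snap('scene');w=snap('wrist');pickle.dump((s,w),open('h4.pkl','wb'))
b=lambda i:cv2.resize(i[240:345,230:360],(520,420),interpolation=cv2.INTER_CUBIC)
a=np.hstack([cv2.resize(x['color'][265:335,265:330],None,fx=6,fy=6,interpolation=cv2.INTER_CUBIC) for x in(d0,s)])
print(a.shape);cv2.imwrite('pics/h4.png',a[:,:,::-1])
E
```

```text
time: 6.3
tool_pos: [539.8, 111.8, 95.5]
eef_rot: [[0.001, 1.0, 0.002], [1.0, -0.001, 0.001], [0.001, 0.002, -1.0]]
wrist_force: [-0.8, 0.0, -3.2]
gripper_width: 0.264
grasp_force: 59.4
(420, 780, 3)
```

View pics/h4.png

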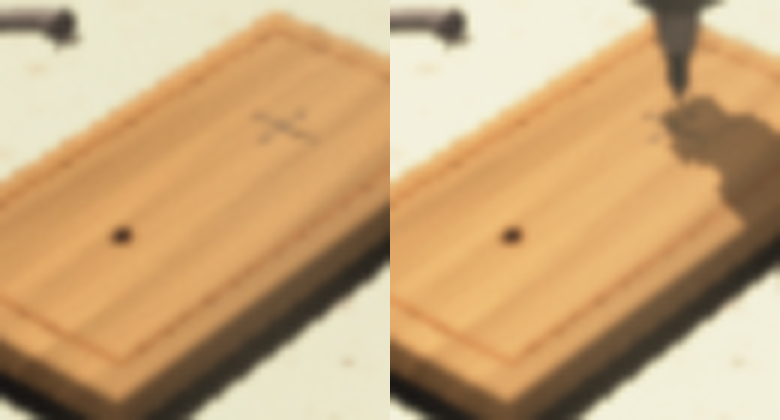

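Left panel (before): cross at (284,126). Right panel: bit tip at about (291,100) in panel pixels, slightly right of the cross column. I'll measure the shaft centreline numerically from the difference of the two images.

Run:
```python
from h import *
import pickle
d0=pickle.load(open('d0.pkl','rb'))['scene'];s,w=pickle.load(open('h4.pkl','rb'))
g0,g=[cv2.cvtColor(x['color'],cv2.COLOR_RGB2GRAY).astype(float) for x in(d0,s)]
for v in range(250,284):
  r=g[v,300:328]/g0[v,300:328]
  wt=np.clip((0.75-r)/0.5,0,1);u=np.arange(300,328)
  print(v,(wt@u/wt.sum()).round(2) if wt.sum()>0 else None,wt.sum().round(1))
hsv=g0[278:296,300:326].astype(int)
# cross darkness map
bl=cv2.GaussianBlur(g0,(0,0),4)-g0
print(bl[281:292,304:322].round().astype(int))
st=manip.state();print(st['tool_pos'])
R=np.array(s['attitude']);e=np.array(s['eye'])
def proj(p):
  c=R.T@(np.array(p,float)-e);return s['cx']+s['fx']*c[0]/c[2],s['cy']+s['fy']*c[1]/c[2]
for z in(20,30,40,50,60,80,90): print(z,proj([539.8,111.8,z]))
```

```text
250 309.44 13.1
251 308.52 10.5
252 308.4 6.8
253 309.02 4.9
254 309.25 4.7
255 309.34 4.4
256 310.26 4.7
257 311.79 5.6
258 312.91 7.6
259 312.46 12.0
260 312.36 14.1
261 312.35 13.9
262 312.38 13.9
263 312.36 13.7
264 312.33 12.7
265 312.16 10.4
266 312.14 7.4
267 312.37 5.2
268 312.4 4.0
269 312.45 3.1
270 312.53 2.4
271 312.38 2.3
272 312.48 2.2
273 312.51 1.8
274 312.48 2.0
275 312.51 1.9
276 312.51 1.9
277 312.53 1.9
278 312.6 1.7
279 312.65 1.1
280 312.68 0.4
281 315.57 0.0
282 316.04 1.0
283 315.87 1.6
[[ 3  1 -2 -5 -5 -6 -3 -1 -2 -2 -4 -3 -3 -3 -4 -6 -6 -4]
 [ 1 -2 -5 -5 -5 -3 -3 -3 -4 -4 -2 -1 -3 -5 -6 -7 -7 -5]
 [-4 -6 -4  3  5  2 -2 -4 -4 -2  6  7 -2 -7 -8 -6 -4 -2]
 [-5 -5  1 12 15 11  4  2  3  3  9 10 -4 -8 -6 -5 -2  2]
 [-4 -3 -1  2  4  9 15 18 16 10  1 -3 -5 -6 -4 -1  2  4]
 [-2 -1 -3 -2 -1  4 10 19 21 14  8  3  0 -1  0  2  5  5]
 [ 0 -2 -3 -1  6 10  5 -1  1 10 20 17 11  8  5  5  5  1]
 [-1 -1 -2  1 10 10 -2 -9 -9 -4  1  5 12 14  8  2 -1 -3]
 [ 0 -1 -2 -3 -3 -4 -9 -9 -8 -7 -2  3  7  7  2 -2 -4 -5]
 [ 0 -2 -5 -7 -7 -8 -8 -7 -5 -1  4  5  3  0 -4 -4 -6 -6]
 [-3 -4 -5 -6 -7 -6 -5 -2  2  4  6  3 -1 -3 -3 -6 -7 -9]]
[539.62364854 111.83924651  95.19363896]
20 (np.float64(310.6445393336254), np.float64(285.2431219615195))
30 (np.float64(310.57738184998067), np.float64(281.7630620239764))
40 (np.float64(310.50963657917964), np.float64(278.25254331366114))
50 (np.float64(310.4412957705077), np.float64(274.71116419325324))
60 (np.float64(310.37235153637783), np.float64(271.1385159327981))
80 (np.float64(310.2326205387462), np.float64(263.89774066100443))
90 (np.float64(310.1618172879889), np.float64(260.2287592901177))
```

Run:
```python
from h import *
import pickle
d0=pickle.load(open('d0.pkl','rb'))['scene'];s,w=pickle.load(open('h4.pkl','rb'))
f=lambda x:(x['color'][...,0].astype(float)-x['color'][...,2])
a0,a=f(d0),f(s)
for v in(268,270,272,274,276,278,280):
  print(v,a0[v,303:324].astype(int));print('   ',a[v,303:324].astype(int))
  c=np.clip(1-a[v,303:324]/np.maximum(a0[v,303:324],20),0,1);c[c<.2]=0
  print('    c',(c@np.arange(303,324)/c.sum()).round(2),c.sum().round(1))
```

```text
268 [ 37  33  36  47  70  93 105 113 112 106  95  82  65  52  45  38  34  33
  31  31  33]
    [28 28 30 41 66 83 51 24 22 22 23 22 25 38 44 33 28 27 25 26 25]
    c 312.3 5.8
270 [ 52  71  92 106 113 115 114 115 115 113 111 111 110 107 100  91  77  63
  50  43  38]
    [ 45  67  88 104 115 113  73  33  23  24  23  24  38  74  99  94  78  58
  43  38  33]
    c 312.43 5.2
272 [111 118 118 116 116 113 111 111 110 110 108 107 108 109 108 106 107 108
 107 101  93]
    [111 118 122 124 122 115  92  54  29  23  23  26  52  94 111 114 114 112
 109 102  93]
    c 312.51 4.1
274 [121 118 115 113 113 112 111 109 108 108 108 107 107 108 109 110 110 110
 112 112 111]
    [126 124 120 118 116 116 112  88  44  20  21  44  89 110 113 115 115 117
 118 120 118]
    c 312.5 2.8
276 [114 113 113 112 112 110 109 108 108 107 109 110 111 111 110 109 108 109
 109 109 111]
    [118 117 117 117 116 115 115 105  58  22  21  58 105 113 114 113 113 114
 113 114 115]
    c 312.51 2.5
278 [113 111 110 109 109 110 109 110 110 111 111 110 109 109 109 109 109 110
 109 109 112]
    [118 118 116 115 115 115 115 108  69  27  22  60 104 113 113 113 113 114
 113 113 113]
    c 312.56 2.4
280 [110 110 109 111 111 113 114 112 111 110 110 110 109 110 110 110 111 111
 111 113 113]
    [117 115 116 116 116 116 116 114 106  68  57  87 103 106 107 108 113 113
 114 113 115]
    c 312.84 1.1
```

Run:
```python
from h import *
import pickle
d0=pickle.load(open('d0.pkl','rb'))['scene']
cs=[d0['color']]
g=cv2.cvtColor(cs[0],cv2.COLOR_RGB2GRAY).astype(float)
med=cv2.medianBlur(g.astype(np.uint8),15).astype(float)
b=np.clip(med-g,0,None);b[b<8]=0
v,u=np.mgrid[278:294,300:326];wt=b[278:294,300:326]
print(wt.astype(int))
# directions of arms (from hole-cross line, yaw) projected
R=np.array(d0['attitude']);e=np.array(d0['eye'])
def proj(p):
  c=R.T@(np.array(p,float)-e);return np.array([d0['cx']+d0['fx']*c[0]/c[2],d0['cy']+d0['fy']*c[1]/c[2]])
c0=np.array([538.5,111,20.]);yv=np.array([-.19,.98,0]);xv=np.array([.98,.19,0])
ctr=np.array([311.7,285.6])
for it in range(4):
  L=[]
  for d in(xv,yv):
    dp=proj(c0+15*d)-proj(c0-15*d);l=np.hypot(*dp)/2;dp/=2*l;n=np.array([-dp[1],dp[0]])
    q=np.stack([u,v],-1)-ctr
    al=q@dp;pe=q@n;m=(abs(al)<l+.5)&(abs(al)>1.5)&(abs(pe)<1.5)
    off=(wt*pe)[m].sum()/wt[m].sum();L.append((n,off));print(dp.round(2),l.round(1),off.round(2))
  ctr=ctr+np.linalg.solve(np.array([L[0][0],L[1][0]]),[L[0][1],L[1][1]]);print(ctr)
```

```text
[[ 0  0  0  0  0  0  0  0  0  0  0  0  0  0  0  0  0  0  0  0  0  0  0  0
   0  0]
 [ 0  0  0  0  0  0  0  0  0  0  0  0  0  0  0  0  0  0  0  0  0  0  0  0
   0  0]
 [ 0  0  0  0  0  0  0  0  0  0  0  0  0  0  0  0  0  0  0  0  0  0  0  0
   0  0]
 [ 0  0  0  0  0  0  0  0  0  0  0  0  0  0  0  0  0  0  0  0  0  0  0  0
   0  0]
 [ 0  0  0  0  0  0  0  0  0  0  0  0  0  0  0  0  0  0  0  0  0  0  0  0
   0  0]
 [ 0  0  0  0  0  0  0  0  0  0  0  0  0  0  8  9  0  0  0  0  0  0  0  0
   0  0]
 [ 0  0  0  0  0  0  0 14 17 13  0  0  0  0 12 12  0  0  0  0  0  0  0  0
   0  0]
 [ 0  0  0  0  0  0  0  0  0 11 17 22 20 13  0  0  0  0  0  0  0  0  8  0
   0  0]
 [ 0  0  0  0  0  0  0  0  0  0 13 22 24 17 11  0  0  0  0  0  0  0  0  0
   0  0]
 [ 0  0  0  0  0  0  0  0  8 13  8  0  0 13 23 20 14 10  0  0  0  0  0  0
   0  0]
 [ 0  0  0  0  0  0  0  0 12 12  0  0  0  0  0  8 14 16 10  0  0  0  0  0
   0  0]
 [ 0  0  0  0  0  0  0  0  0  0  0  0  0  0  0  0  9  9  0  0  0  0  0  0
   0  0]
 [ 0  0  0  0  0  0  0  0  0  0  0  0  0  0  0  0  0  0  0  0  0  0  0  0
   0  0]
 [ 0  0  0  0  0  0  0  0  0  0  0  0  0  0  0  0  0  0  0  0  0  0  0  0
   0  0]
 [ 0  0  0  0  0  0  0  0  0  0  0  0  0  0  0  0  0  0  0  0  0  0  0  0
   0  0]
 [ 0  0  0  0  0  0  0  0  0  0  0  0  0  0  0  0  0  0  0  0  0  0  0  0
   0  0]]
[-0.91 -0.4 ] 5.2 -0.16
[-0.83  0.56] 4.8 0.16
[311.36781316 285.62877817]
[-0.91 -0.4 ] 5.2 -0.02
[-0.83  0.56] 4.8 -0.1
[311.45517996 285.6936068 ]
[-0.91 -0.4 ] 5.2 0.05
[-0.83  0.56] 4.8 0.0
[311.5040187  285.66076957]
[-0.91 -0.4 ] 5.2 0.0
[-0.83  0.56] 4.8 0.0
[311.5040187  285.66076957]
```

```bash
cat > c.py <<'E'
from h import *
import pickle
d0=pickle.load(open('d0.pkl','rb'))['scene'];s=snap('scene')
f=lambda x:(x['color'][...,0].astype(float)-x['color'][...,2])
a0,a=f(d0),f(s)
for v in range(270,287):
  c=np.clip(1-a[v,303:324]/np.maximum(a0[v,303:324],20),0,1);c[c<.25]=0
  if c.sum()>.5: print(v,(c@np.arange(303,324)/c.sum()).round(2),c.sum().round(1))
st=manip.state();print(st['tool_pos'],st['wrist_force'])
E
python3 -m handwheel '[{"dx":0.0075,"dy":0.0065,"dz":0.01,"wx":0,"wy":0,"wz":0,"grip":-1},{"dx":0.0075,"dy":0.0065,"dz":0.03,"wx":0,"wy":0,"wz":0,"grip":-1},{"dx":0.0075,"dy":0.0065,"dz":0.03,"wx":0,"wy":0,"wz":0,"grip":-1},{"dx":0.0075,"dy":0.0065,"dz":0.03,"wx":0,"wy":0,"wz":0,"grip":-1},{"dx":0.0075,"dy":0.0065,"dz":0.03,"wx":0,"wy":0,"wz":0,"grip":-1}]'
python3 c.py
```

```text
time: 6.9
tool_pos: [540.4, 113.2, 88.3]
eef_rot: [[0.001, 1.0, -0.0], [1.0, -0.001, 0.0], [0.0, -0.0, -1.0]]
wrist_force: [1.4, 0.6, -3.6]
gripper_width: 0.264
grasp_force: 59.4
270 311.91 6.2
271 311.77 5.5
272 311.95 5.1
273 311.95 4.9
274 311.98 4.5
275 312.01 3.5
276 312.01 3.3
277 312.0 3.2
278 312.01 2.9
279 312.04 2.9
280 312.34 2.6
281 313.05 3.3
282 313.61 3.8
283 313.8 4.2
284 315.42 5.7
285 316.54 5.7
286 317.04 5.4
[540.40252468 113.24295946  88.35066978] [-0.2678045   0.32410389 -3.32382457]
```

```bash
for i in 1 2 3 4; do python3 -m handwheel '[{"dx":0,"dy":0,"dz":0.005,"wx":0,"wy":0,"wz":0,"grip":-1},{"dx":0,"dy":0,"dz":0.005,"wx":0,"wy":0,"wz":0,"grip":-1}]' | grep -E "tool_pos|force"; done
```

```text
tool_pos: [540.3, 113.2, 87.3]
wrist_force: [-0.7, 0.0, -2.7]
grasp_force: 59.4
tool_pos: [540.3, 113.2, 86.2]
wrist_force: [-0.1, -0.5, -2.7]
grasp_force: 59.4
tool_pos: [540.3, 113.2, 85.2]
wrist_force: [-0.2, 0.7, -3.1]
grasp_force: 59.4
tool_pos: [540.3, 113.2, 84.2]
wrist_force: [0.1, 0.3, -3.2]
grasp_force: 59.4
```

```bash
for i in 1 2 3 4; do python3 -m handwheel '[{"dx":0,"dy":0,"dz":0.005,"wx":0,"wy":0,"wz":0,"grip":-1},{"dx":0,"dy":0,"dz":0.005,"wx":0,"wy":0,"wz":0,"grip":-1}]' | grep -E "tool_pos|wrist_force"; done; python3 c.py
```

```text
tool_pos: [540.3, 113.2, 83.2]
wrist_force: [0.7, -0.0, -3.8]
tool_pos: [540.5, 113.2, 82.6]
wrist_force: [-1.1, -0.6, 0.8]
tool_pos: [540.6, 113.3, 81.7]
wrist_force: [-1.1, -0.8, 4.4]
tool_pos: [540.6, 113.3, 80.7]
wrist_force: [-1.2, -1.1, 5.5]
270 311.54 10.9
271 311.68 8.7
272 311.9 6.6
273 311.66 5.6
274 311.71 5.4
275 311.9 5.0
276 311.94 4.8
277 311.99 4.5
278 312.03 3.6
279 312.06 3.3
280 312.15 3.1
281 312.46 3.6
282 312.8 4.2
283 313.73 5.8
284 315.06 7.1
285 315.64 6.8
286 316.42 5.9
[540.56693462 113.26234447  80.68840373] [-1.92898749  0.02069508  4.16127442]
```

Contact was at about TCP z 82.8. One look at the tip before pressing further.

Run:
```python
from h import *
import pickle
d0=pickle.load(open('d0.pkl','rb'))['scene'];s=snap('scene');w=snap('wrist')
a=np.hstack([cv2.resize(x['color'][265:300,295:330],(400,400),interpolation=cv2.INTER_CUBIC) for x in(d0,s)])
b=cv2.resize(w['color'][190:290,220:420],(800,200*2//2),interpolation=cv2.INTER_CUBIC)
cv2.imwrite('pics/c.png',np.vstack([a,b])[:600,:,::-1])
```

```text
(no output)
```

View pics/c.png

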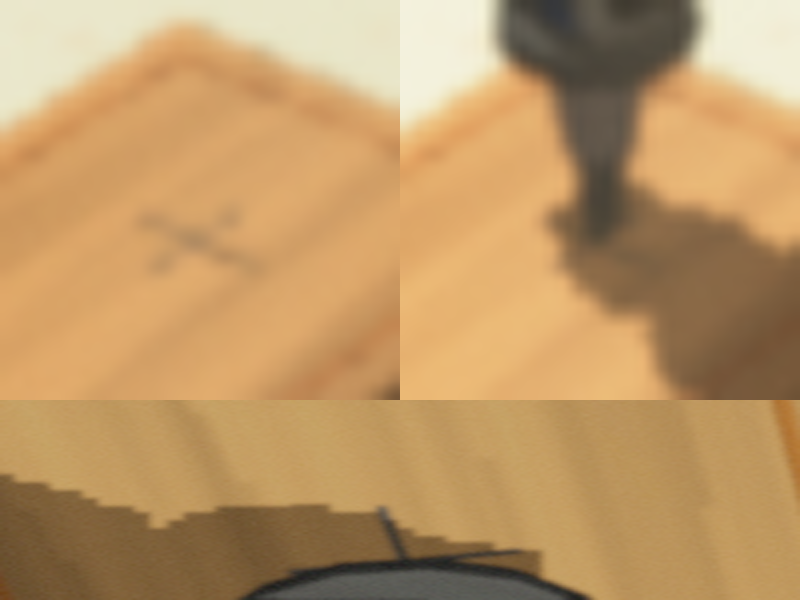

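The tip sits at (199,240) in its panel and the cross at (197,240), so they match to about 1 mm. Pressing on.

```bash
for i in 1 2 3; do python3 -m handwheel '[{"dx":0,"dy":0,"dz":0.005,"wx":0,"wy":0,"wz":0,"grip":-1},{"dx":0,"dy":0,"dz":0.005,"wx":0,"wy":0,"wz":0,"grip":-1}]' | grep -E "tool_pos|wrist_force"; done
```

```text
tool_pos: [540.7, 113.3, 79.9]
wrist_force: [-1.8, -0.7, 8.7]
tool_pos: [540.7, 113.3, 79.1]
wrist_force: [-2.7, -0.5, 9.3]
tool_pos: [540.7, 113.3, 78.3]
wrist_force: [-3.4, -1.1, 9.5]
```

```bash
for i in 1 2 3; do python3 -m handwheel '[{"dx":0,"dy":0,"dz":0.0025,"wx":0,"wy":0,"wz":0,"grip":-1},{"dx":0,"dy":0,"dz":0.0025,"wx":0,"wy":0,"wz":0,"grip":-1}]' | grep -E "tool_pos|wrist_force"; done
```

```text
tool_pos: [540.7, 113.3, 77.9]
wrist_force: [-3.4, -1.3, 11.3]
tool_pos: [540.8, 113.3, 77.5]
wrist_force: [-4.4, -0.3, 12.3]
tool_pos: [540.7, 113.3, 77.0]
wrist_force: [-3.7, -1.5, 13.8]
```

```bash
for i in 1 2; do python3 -m handwheel '[{"dx":0,"dy":0,"dz":0.002,"wx":0,"wy":0,"wz":0,"grip":-1},{"dx":0,"dy":0,"dz":0.002,"wx":0,"wy":0,"wz":0,"grip":-1}]' | grep -E "tool_pos|wrist_force"; done
```

```text
tool_pos: [540.7, 113.3, 76.6]
wrist_force: [-3.1, -1.0, 12.4]
tool_pos: [540.8, 113.3, 76.3]
wrist_force: [-4.8, -1.0, 14.0]
```

```bash
for i in 1 2; do python3 -m handwheel '[{"dx":0,"dy":0,"dz":0.002,"wx":0,"wy":0,"wz":0,"grip":-1},{"dx":0,"dy":0,"dz":0.002,"wx":0,"wy":0,"wz":0,"grip":-1}]' | grep -E "tool_pos|wrist_force"; done
```

```text
tool_pos: [540.8, 113.3, 75.9]
wrist_force: [-3.5, -0.1, 12.8]
tool_pos: [540.8, 113.3, 75.6]
wrist_force: [-3.8, -1.2, 16.5]
```

```bash
python3 -m handwheel '[{"dx":0,"dy":0,"dz":0.002,"wx":0,"wy":0,"wz":0,"grip":-1},{"dx":0,"dy":0,"dz":0.002,"wx":0,"wy":0,"wz":0,"grip":-1}]' | grep -E "tool_pos|wrist_force"
```

```text
tool_pos: [540.8, 113.3, 75.1]
wrist_force: [-4.1, -1.0, 14.5]
```

```bash
python3 -m handwheel '[{"dx":0,"dy":0,"dz":0.002,"wx":0,"wy":0,"wz":0,"grip":-1},{"dx":0,"dy":0,"dz":0.002,"wx":0,"wy":0,"wz":0,"grip":-1}]' | grep -E "tool_pos|wrist_force"; python3 -c "
from h import *
s=manip.state();print(s['tool_pos'],s['wrist_force'],s['grasp_force'],s['gripper_width'])"
```

```text
tool_pos: [540.7, 113.3, 74.7]
wrist_force: [-3.9, -0.6, 12.7]
[540.7427006  113.27547868  74.67203994] [-3.90603007 -0.59536328 12.74038869] 61.39159798622131 0.26618961442680894
```

```bash
python3 -m handwheel '[{"dx":0,"dy":0,"dz":0.0015,"wx":0,"wy":0,"wz":0,"grip":-1},{"dx":0,"dy":0,"dz":0.0015,"wx":0,"wy":0,"wz":0,"grip":-1}]' | grep -E "tool_pos|wrist_force"; python3 -m handwheel '[{"dx":0,"dy":0,"dz":0,"wx":0,"wy":0,"wz":0,"grip":-1}]'  | grep -E "tool_pos|wrist_force"
```

```text
tool_pos: [540.7, 113.3, 74.2]
wrist_force: [-2.2, -0.6, 11.9]
tool_pos: [540.7, 113.3, 74.2]
wrist_force: [-3.5, -1.4, 11.3]
```

```bash
for i in 1 2; do python3 -m handwheel '[{"dx":0,"dy":0,"dz":0.0015,"wx":0,"wy":0,"wz":0,"grip":-1},{"dx":0,"dy":0,"dz":0.0015,"wx":0,"wy":0,"wz":0,"grip":-1}]' | grep -E "tool_pos|wrist_force"; done; python3 -m handwheel '[{"dx":0,"dy":0,"dz":0,"wx":0,"wy":0,"wz":0,"grip":-1}]'  | grep -E "tool_pos|wrist_force"
```

```text
tool_pos: [540.7, 113.3, 73.7]
wrist_force: [-2.8, -0.2, 9.1]
tool_pos: [540.7, 113.2, 73.3]
wrist_force: [-3.2, -0.4, 8.8]
tool_pos: [540.6, 113.2, 73.3]
wrist_force: [-2.2, -1.7, 9.2]
```

The force fell from a net peak of about 19 N to about 12 N and has levelled off: the spring has snapped, short of the hard stop. Lifting straight up and going back to the stand.

```bash
python3 -m handwheel '[{"dx":0,"dy":0,"dz":-0.05,"wx":0,"wy":0,"wz":0,"grip":-1},{"dx":0,"dy":0,"dz":-0.2,"wx":0,"wy":0,"wz":0,"grip":-1},{"dx":0,"dy":0,"dz":-0.4,"wx":0,"wy":0,"wz":0,"grip":-1},{"dx":0,"dy":0,"dz":-0.57,"wx":0,"wy":0,"wz":0,"grip":-1},{"dx":-0.15,"dy":-0.03,"dz":-0.57,"wx":0,"wy":0,"wz":0,"grip":-1},{"dx":-0.35,"dy":-0.1,"dz":-0.57,"wx":0,"wy":0,"wz":0,"grip":-1},{"dx":-0.55,"dy":-0.15,"dz":-0.57,"wx":0,"wy":0,"wz":0,"grip":-1},{"dx":-0.75,"dy":-0.2,"dz":-0.57,"wx":0,"wy":0,"wz":0,"grip":-1},{"dx":-0.9,"dy":-0.25,"dz":-0.57,"wx":0,"wy":0,"wz":0,"grip":-1},{"dx":-1,"dy":-0.285,"dz":-0.57,"wx":0,"wy":0,"wz":0,"grip":-1}]'
python3 -m handwheel '[{"dx":-0.1,"dy":0,"dz":0,"wx":0,"wy":0,"wz":0,"grip":-1},{"dx":-0.2,"dy":0,"dz":0,"wx":0,"wy":0,"wz":0,"grip":-1},{"dx":-0.3,"dy":0,"dz":0,"wx":0,"wy":0,"wz":0,"grip":-1},{"dx":-0.3,"dy":0,"dz":0,"wx":0,"wy":0,"wz":0,"grip":-1},{"dx":-0.3,"dy":0,"dz":0,"wx":0,"wy":0,"wz":0,"grip":-1},{"dx":-0.3,"dy":0,"dz":0,"wx":0,"wy":0,"wz":0,"grip":-1},{"dx":-0.3,"dy":0,"dz":0,"wx":0,"wy":0,"wz":0,"grip":-1}]'
```

```text
time: 12.9
tool_pos: [482.2, -88.6, 186.6]
eef_rot: [[0.002, 1.0, -0.001], [1.0, -0.002, -0.0], [-0.0, -0.001, -1.0]]
wrist_force: [0.8, -0.2, -4.0]
gripper_width: 0.263
grasp_force: 59.8
time: 13.6
tool_pos: [483.1, -146.0, 186.5]
eef_rot: [[-0.0, 1.0, -0.0], [1.0, 0.0, 0.0], [0.0, -0.0, -1.0]]
wrist_force: [-0.4, 0.7, -3.3]
gripper_width: 0.267
grasp_force: 59.8
```

```bash
python3 -m handwheel '[{"dx":-0.004,"dy":0,"dz":0.1,"wx":0,"wy":0,"wz":0,"grip":-1},{"dx":-0.004,"dy":0,"dz":0.2,"wx":0,"wy":0,"wz":0,"grip":-1},{"dx":-0.004,"dy":0,"dz":0.28,"wx":0,"wy":0,"wz":0,"grip":-1},{"dx":-0.004,"dy":0,"dz":0.32,"wx":0,"wy":0,"wz":0,"grip":-1},{"dx":-0.004,"dy":0,"dz":0.32,"wx":0,"wy":0,"wz":0,"grip":-1}]' | grep -E "tool_pos|wrist_force"
python3 -m handwheel '[{"dx":0,"dy":0,"dz":0.05,"wx":0,"wy":0,"wz":0,"grip":-1},{"dx":0,"dy":0,"dz":0.1,"wx":0,"wy":0,"wz":0,"grip":-1},{"dx":0,"dy":0,"dz":0.14,"wx":0,"wy":0,"wz":0,"grip":-1},{"dx":0,"dy":0,"dz":0.16,"wx":0,"wy":0,"wz":0,"grip":-1},{"dx":0,"dy":0,"dz":0.16,"wx":0,"wy":0,"wz":0,"grip":-1}]' | grep -E "tool_pos|wrist_force"
```

```text
tool_pos: [482.6, -146.9, 121.7]
wrist_force: [0.3, -0.1, -2.9]
tool_pos: [482.7, -147.4, 89.8]
wrist_force: [0.2, 0.2, -2.9]
```

```bash
for i in 1 2 3; do python3 -m handwheel '[{"dx":0,"dy":0,"dz":0.005,"wx":0,"wy":0,"wz":0,"grip":-1},{"dx":0,"dy":0,"dz":0.005,"wx":0,"wy":0,"wz":0,"grip":-1}]' | grep -E "tool_pos|wrist_force"; done
```

```text
tool_pos: [483.4, -147.6, 89.7]
wrist_force: [-0.1, -0.9, -3.9]
tool_pos: [483.2, -147.5, 88.6]
wrist_force: [0.0, 0.3, -4.3]
tool_pos: [483.1, -147.5, 87.4]
wrist_force: [0.8, 0.5, -3.4]
```

```bash
for i in 1 2 3; do python3 -m handwheel '[{"dx":0,"dy":0,"dz":0.0025,"wx":0,"wy":0,"wz":0,"grip":-1},{"dx":0,"dy":0,"dz":0.0025,"wx":0,"wy":0,"wz":0,"grip":-1}]' | grep -E "tool_pos|wrist_force"; done
```

```text
tool_pos: [483.2, -147.5, 87.0]
wrist_force: [0.3, 0.0, -3.0]
tool_pos: [483.2, -147.5, 86.9]
wrist_force: [-1.4, 1.2, 3.3]
tool_pos: [483.2, -147.6, 86.8]
wrist_force: [-4.5, 0.9, 10.0]
```

Seated at z 86.9, the same height as the original grasp, so nothing slipped. Easing off, opening, then rising.

```bash
python3 -m handwheel '[{"dx":0,"dy":0,"dz":-0.0025,"wx":0,"wy":0,"wz":0,"grip":-1},{"dx":0,"dy":0,"dz":-0.0025,"wx":0,"wy":0,"wz":0,"grip":-0.3},{"dx":0,"dy":0,"dz":-0.0025,"wx":0,"wy":0,"wz":0,"grip":-0.2},{"dx":0,"dy":0,"dz":-0.0025,"wx":0,"wy":0,"wz":0,"grip":0.2},{"dx":0,"dy":0,"dz":-0.0025,"wx":0,"wy":0,"wz":0,"grip":1},{"dx":0,"dy":0,"dz":-0.0025,"wx":0,"wy":0,"wz":0,"grip":1},{"dx":0,"dy":0,"dz":-0.0025,"wx":0,"wy":0,"wz":0,"grip":1},{"dx":0,"dy":0,"dz":-0.0025,"wx":0,"wy":0,"wz":0,"grip":1},{"dx":0,"dy":0,"dz":-0.0025,"wx":0,"wy":0,"wz":0,"grip":1},{"dx":0,"dy":0,"dz":-0.0025,"wx":0,"wy":0,"wz":0,"grip":1}]'
python3 -m handwheel '[{"dx":0,"dy":0,"dz":-0.1,"wx":0,"wy":0,"wz":0,"grip":1},{"dx":0,"dy":0,"dz":-0.3,"wx":0,"wy":0,"wz":0,"grip":1},{"dx":0,"dy":0,"dz":-0.5,"wx":0,"wy":0,"wz":0,"grip":1},{"dx":0,"dy":0,"dz":-0.7,"wx":0,"wy":0,"wz":0,"grip":1},{"dx":0,"dy":0,"dz":-0.8,"wx":0,"wy":0,"wz":0,"grip":1},{"dx":0,"dy":0,"dz":-0.8,"wx":0,"wy":0,"wz":0,"grip":1},{"dx":0,"dy":0,"dz":-0.8,"wx":0,"wy":0,"wz":0,"grip":1},{"dx":0,"dy":0,"dz":-0.8,"wx":0,"wy":0,"wz":0,"grip":1}]'
python3 -c "
from h import *
s=snap('wrist');t=snap('scene')
cv2.imwrite('pics/end.png',cv2.resize(np.hstack([s['color'],t['color']])[:,:,::-1],(800,300),interpolation=cv2.INTER_AREA))"
```

```text
time: 16.8
tool_pos: [483.2, -147.5, 86.5]
eef_rot: [[0.001, 1.0, 0.0], [1.0, -0.001, 0.0], [0.0, 0.0, -1.0]]
wrist_force: [-0.5, 0.5, 0.6]
gripper_width: 1.002
grasp_force: 0.0
time: 17.6
tool_pos: [482.6, -147.4, 245.3]
eef_rot: [[0.001, 1.0, -0.002], [1.0, -0.001, 0.001], [0.001, -0.002, -1.0]]
wrist_force: [-0.5, 0.6, -0.2]
gripper_width: 1.002
grasp_force: 0.0
```

View pics/end.png

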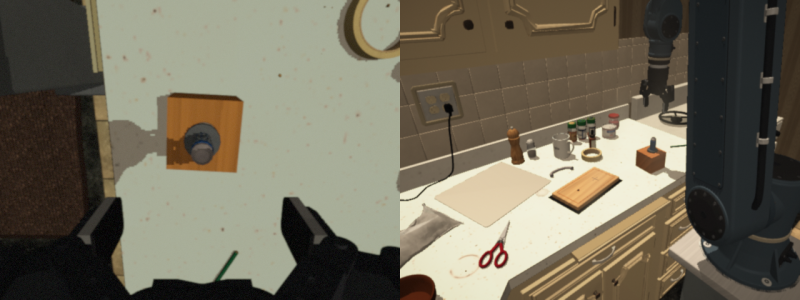

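The punch stands upright in its stand at about (204,148), collar flat on the wood. The gripper is clear and the bystanders are where they were.

```bash
python3 -c "
from station import order
print(order.hand_in())"
```

```text
the job is handed in; nothing more can be done
None
```

The cross was punched to within about 1–2 mm by my camera estimates, the spring snapped (about 19 N falling to 12 N), the punch is back upright in its stand, nothing else was touched, and the job is handed in at about 18 s.

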